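# Make up two headlamp repair kits

### The job

Make up the two repair kits in the blue trays, one part to a pocket, every part standing upright flat on the pocket's floor: the three-pocket tray gets the large ring (in the big pocket), one LED bulb and the black cap; the two-pocket tray gets the small ring and the other LED bulb. It does not matter which bulb goes to which kit, nor which of a tray's equal pockets a part is in; leave the tape roll and the can where they are.

Things in the scene. Friction and masses are not known exactly. Their poses are not given: they have to be found in the camera images.
- tray_three: Blue kit tray with three pockets in a row, 232 by 92 mm, fixed to the bench. Floor 3 mm thick; walls and dividers 4 mm thick, tops 12 mm above the bench. Origin: centre of underside, x along its length, z up. Pockets are 84 mm inside across y. Big pocket (88 mm along x) at the +x end, centre x = +68 mm; two equal pockets (64 mm along x), centres x = -12 and -80 mm; all y = 0.
- tray_two: Blue kit tray with two equal pockets, 140 by 92 mm, fixed to the bench. Floor 3 mm thick; walls and dividers 4 mm thick, tops 12 mm above the bench. Origin: centre of underside, x along its length, z up. Pockets are 84 mm inside across y. The pockets (64 mm inside along x) are centred at x = -34 mm and x = +34 mm, y = 0.
- bulb_a: LED headlamp bulb standing upright: round finned aluminium heat sink at the bottom, 40 mm across, 36 mm high; on it a black collar (22 mm across, to 44 mm) and a thin upright LED blade (14 by 6 mm, its top at 72 mm). 80 to 160 g. Origin: centre of the underside, z up. Grip it by the heat sink. 
- bulb_b: LED headlamp bulb standing upright: round finned aluminium heat sink at the bottom, 40 mm across, 36 mm high; on it a black collar (22 mm across, to 44 mm) and a thin upright LED blade (14 by 6 mm, its top at 72 mm). 80 to 160 g. Origin: centre of the underside, z up. Grip it by the heat sink. Same as bulb_a; the two are interchangeable.
- ring_large: Large aluminium adapter ring lying flat on the bench (its axis vertical): 62 mm outside, 44 mm bore, 36 mm high. 100 to 200 g. Origin: centre of the underside, z up along its axis.
- ring_small: Small aluminium adapter ring lying flat on the bench (its axis vertical): 44 mm outside, 30 mm bore, 36 mm high. 60 to 130 g. Origin: centre of the underside, z up along its axis.
- cap: Black plastic bulb cap: a disc 44 mm across and 10 mm thick with an upright grip bar on top, 36 mm long along its x, 12 mm thick along its y, its top 38 mm above the underside. 35 to 70 g. Origin: centre of the underside, z up.
- tape: Bystander: roll of green tape lying flat, 100 mm outside, 76 mm bore, 25 mm high. Origin: centre of the underside.
- can: Bystander: closed can standing upright, 56 mm across, 120 mm high. Origin: centre of the underside.
Things that resemble listed ones, but are neither listed nor needed, are in the scene too. Leave any yellow look-alike of the cap alone. What is shaped like the tray_two but brown is not meant.

How it is judged:
By the outcome, as a careful person would: the job done as asked, in the order asked, and still so for the second after the job is handed in, with the robot touching nothing.
It also fails if it takes over 128 s, if anything falls off the work surface, if the arm or the gripper's body presses on something with over 40 N, if the wrist force passes 120 N, or if a joint passes its speed limit or range.

### The arm

A 6-joint arm with a two-finger parallel gripper is mounted at the origin on the work surface. World frame = base frame: x ahead of the robot, y to its left, z up, the work surface at z = 0. Lengths are in m, angles in rad, forces in N, time in s.
With the tool pointing down it reaches from about 0.35 to 0.975 m from the base axis. Payload 4.9 kg.
Tool frame: the origin (TCP) lies at the very end of the fingers, on their centre line; the grasp point (between the pads) lies 19 mm behind it (ctrl.grasp_offset is the distance from the TCP to the grasp point, in m); z points along the fingers, y is the line along which they close (so a half turn about z gives the same grasp; the last joint's range is limited). The gripper opens to 85 mm and grips with 20 to 120 N. Pads are 22 mm wide; open, the fingers measure 114 mm over their backs; the gripper's body (76 mm by 85 mm) begins 54 mm behind the grasp point. The pads swing forward as they close: fully open they stand 13 mm farther back than shut.
Start: joints at [-1.344, 0.053, 1.613, -0, 1.476, -0.119], TCP at [0.212, -0.588, 0.231] pointing down, gripper open.
Joint ranges: [-3.01, 3.01], [-1.01, 2.22], [0.06, 2.58], [-1.02, 4.17], [0.09, 2.62], [-3.14, 3.14]. Speed limits (rad/s): [2.57, 2.57, 3.14, 3.14, 3.14, 3.14].

### API

Orientations are given as a rotation vector (axis times angle).
In Python, from station import ctrl, optics gives the robot as it stands.
- The arm moves only by the shell command python3 -m handwheel 'ROWS' [OPENING] [FORCE]. ROWS is JSON, a list of rows, each an object of numbers: "tx", "ty", "tz": the shift along the tool's x, y, z in mm; "roll": the turn about the tool's z in rad. A call has 1 to 12 rows; each row shifts and turns the commanded pose from where the row before left it, along the tool's axes as they then stand; what a row does not reach is not made up. A row lasts 1/12 s, in which the tool goes at most 41.7 mm and 7.16 degrees, less where a joint would pass 70% of its speed; a pose out of reach is approached as far as the arm can. A call with a gripper value outside its range is refused whole. OPENING is the finger opening in mm, from 0 to 85.4, set as the call begins (- or left out, the last holds). The fingers move at their own pace and stop on an object; FORCE is the grip in N (left out, the last holds). Time passes only in rows, so rows that do not move let the fingers close. It gives the time, the measured TCP pose, the force, the opening and the grip force at its end, in the units of the state.
- ctrl.get_obs(): the state, without advancing time (a new reading comes with each control period).
- optics.get_image(name): name is "scene" or "top" or "wrist"; returns (picture, depth): 384x512x3 uint8, red, green, blue; 384x512 float32, m along the optical axis (not along the pixel's ray), 0 where there is no reading.
- optics.camera_params(name): a dict with "mtx" (3x3 intrinsics, pixels), "extrinsics" (4x4, takes a point from camera to world coordinates); the wrist camera has in their place "tool_from_camera" (4x4, takes a point from camera to tool coordinates, whose origin is the TCP and whose axes are the flange's). Camera axes: x right, y down, z forward; pixel columns grow to the right and rows downward; lengths in m; the calibration is good to about 2 mm. A picture is of the moment at which its call begins: read the wrist's pose just before it. camera_params takes no time and is no camera call.
- ctrl.finish_job(): hands the job in; it is judged then, once.
The state is a dict: "t": time; "q": joint angles; "dq": joint speeds; "effort": joint torques, N m; "tool_pos": TCP position; "tool_rot": TCP orientation; "contact_force": force on the tool from outside, world axes, zero at the start; "wrist_torque": the same for the moment, N m; "opening": finger opening in m; "grip_force": force on a finger pad.
Only numpy, scipy, OpenCV 4.12 (cv2) and the standard library are available. Lean on these libraries where they do the work, as an engineer would, in place of code of your own. Each camera call takes 0.05 s, during which the arm holds its last target. There are 200 camera calls.

## Working session

There is one attempt and no reset: what is moved stays moved. The work goes in short steps, Python scripts to look and compute and a shell command to move; the robot and the scene stay as the last step left them, time stands still between calls to the robot, and variables do not carry over. Pictures are saved under pics/ and viewed, at most 14 in all, crops included, and the job is handed in when it is done.

```bash
mkdir -p pics; ls
python3 - <<'E'
from station import ctrl, optics
import cv2,numpy as np
o=ctrl.get_obs();print(o['t'],o['tool_pos'],o['tool_rot'],o['opening'],ctrl.grasp_offset)
for n in("scene","top"):
    p,d=optics.get_image(n);np.savez(f'pics/{n}.npz',p=p,d=d)
    cv2.imwrite(f'pics/{n}0.png',cv2.resize(p[:,:,::-1],(800,600)))
    c=optics.camera_params(n);print(n,c['mtx'],c['extrinsics'])
print(optics.camera_params('wrist'))
E
```

```text
pics
0.0 [ 0.21167855 -0.58738977  0.23004317] [-3.09270706e+00 -5.40059026e-01  1.81280396e-04] 0.08540816376478975 0.0187
scene [[402.66735515   0.         253.31036545]
 [  0.         402.66735515 194.14608096]
 [  0.           0.           1.        ]] [[ 0.30727932  0.80360998 -0.5096964   1.18083882]
 [ 0.95160599 -0.26232378  0.16010085 -0.2346638 ]
 [-0.00504685 -0.53422582 -0.84532674  1.15362977]
 [ 0.          0.          0.          1.        ]]
top [[362.55440399   0.         254.21949301]
 [  0.         362.55440399 191.16519721]
 [  0.           0.           1.        ]] [[-0.00522388 -0.99346324  0.11403294  0.39438663]
 [-0.99994554  0.00621983  0.0083798  -0.01326283]
 [-0.00903429 -0.11398295 -0.99344163  0.96713625]
 [ 0.          0.          0.          1.        ]]
{'mtx': array([[310.22884181,   0.        , 259.93194338],
       [  0.        , 310.22884181, 193.39819037],
       [  0.        ,   0.        ,   1.        ]]), 'tool_from_camera': array([[ 3.02800566e-04, -9.65630375e-01, -2.59919002e-01,
         6.55248497e-02],
       [ 9.99999938e-01,  2.45619544e-04,  2.52474251e-04,
        -2.16849545e-04],
       [-1.79955619e-04, -2.59919062e-01,  9.65630389e-01,
        -1.42075384e-01],
       [ 0.00000000e+00,  0.00000000e+00,  0.00000000e+00,
         1.00000000e+00]])}
```

View pics/top0.png

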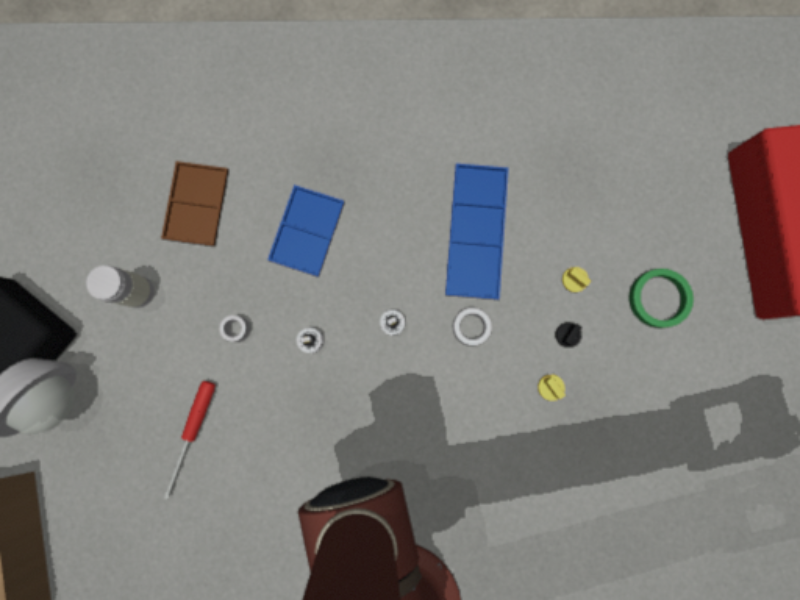

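View pics/scene0.png

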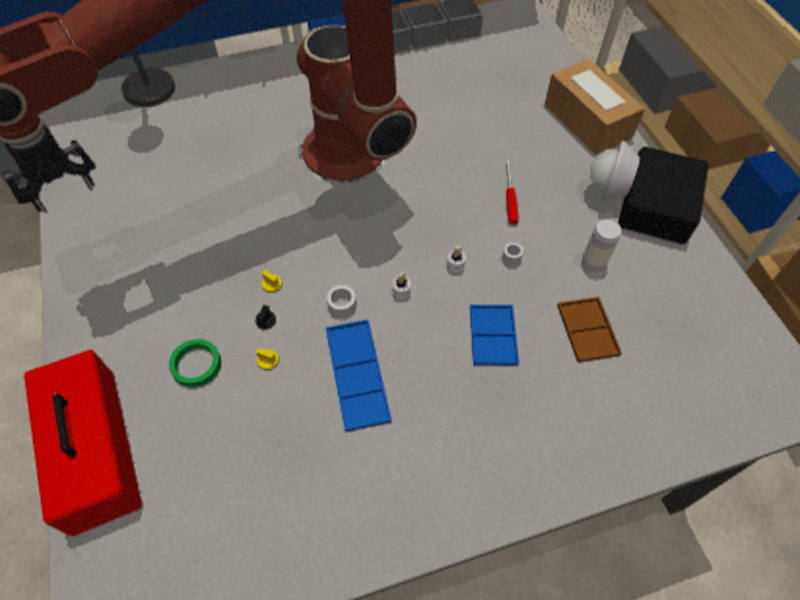

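The top view (800×600) shows the tray_three at (477,231), tray_two at (307,231) and the brown decoy tray at (196,203). The small ring is at (233,328), the bulbs at (310,340) and (392,322), and the large ring at (473,326). The black cap is at (568,334).

What could be mistaken:
- **Cap:** yellow look-alikes at (576,280) and (552,388); I choose the black one.
- **Rings:** white rings at (233,328), small, and (473,326), large; the green tape at (662,298) is not a ring.
- **tray_two:** brown tray at (196,203); I choose the blue one.
- **Bulbs:** (310,340) and (392,322); the lamp and the can are other things.

```bash
cat > h.py <<'E'
import numpy as np,cv2
from station import ctrl,optics
def cloud(d,K,T):
    v,u=np.mgrid[:d.shape[0],:d.shape[1]]
    P=np.stack([(u-K[0,2])/K[0,0]*d,(v-K[1,2])/K[1,1]*d,d],-1)
    return P@T[:3,:3].T+T[:3,3]
E
python3 - <<'E'
from h import *
f=np.load('pics/top.npz');p,d=f['p'],f['d'];c=optics.camera_params('top')
W=cloud(d,c['mtx'],c['extrinsics']);hsv=cv2.cvtColor(p,cv2.COLOR_RGB2HSV)
g=W[100:140,200:280,2];print('bench z',np.median(W[60:90,100:400,2]))
for n,(u,v),r in [('ring_s',(233,328),20),('bulb1',(310,340),20),('bulb2',(392,322),20),('ring_l',(473,326),26),('cap',(568,334),20)]:
    u,v,r=[int(k*.64) for k in(u,v,r)]
    w=W[v-r:v+r+1,u-r:u+r+1].reshape(-1,3);w=w[w[:,2]>.012]
    t=w[(w[:,2]>.027)&(w[:,2]<.042)] 
    (cx,cy),rad=cv2.minEnclosingCircle((t[:,:2]*1000).astype(np.float32))
    print(n,len(w),'zmax',w[:,2].max().round(3),'top med',np.median(t,0).round(4),'mean',t.mean(0).round(4),'circ',round(cx,1),round(cy,1),round(rad,1))
    if n=='cap': print('barrect',cv2.minAreaRect((w[w[:,2]>.025][:,:2]*1000).astype(np.float32)))
m=cv2.inRange(hsv,(105,100,40),(130,255,255));
for k in cv2.findContours(m,0,2)[0]:
    if cv2.contourArea(k)>500:
        q=np.zeros_like(m);cv2.drawContours(q,[k],-1,1,-1);w=W[q>0];w=w[np.isfinite(w).all(1)]
        (x,y),s,a=cv2.minAreaRect((w[:,:2]*1000).astype(np.float32));print('tray',x,y,s,a,np.median(w[:,2]))
        print(cv2.boxPoints(((x,y),s,a)).round(0).tolist())
cv2.imwrite('pics/crop.png',cv2.resize(p[160:270,120:440,::-1],None,fx=2.5,fy=2.5,interpolation=2))
E
```

```text
bench z 0.00033285992476034254
ring_s 193 zmax 0.967 top med [0.4542 0.2664 0.0351] mean [0.4541 0.2664 0.0347] circ 454.6 267.0 22.1
bulb1 215 zmax 0.967 top med [0.433  0.1373 0.036 ] mean [0.4337 0.139  0.0359] circ 433.7 140.4 20.0
bulb2 195 zmax 0.967 top med [0.4604 0.003  0.0361] mean [0.4619 0.003  0.036 ] circ 462.4 3.0 19.8
ring_l 274 zmax 0.967 top med [ 0.4546 -0.1295  0.0356] mean [ 0.4552 -0.129   0.0354] circ 455.0 -128.8 30.8
cap 124 zmax 0.967 top med [ 0.4406 -0.2929  0.0374] mean [ 0.4411 -0.2925  0.0366] circ 441.6 -292.5 18.5
barrect ((412.3130798339844, -162.6638641357422), (30.931568145751953, 299.3515625), 12.741487503051758)
tray 561.2871704101562 70.56382751464844 (337.95635986328125, 159.11097717285156) 51.87954330444336 0.0036277868002960734
[[394.0, -13.0], [520.0, -111.0], [728.0, 154.0], [603.0, 253.0]]
tray 558.1841430664062 -124.91818237304688 (127.29653930664062, 375.4753112792969) 74.44712829589844 0.0036525289172343323
[[360.0, -136.0], [722.0, -237.0], [756.0, -114.0], [394.0, -13.0]]
```

View pics/crop.png

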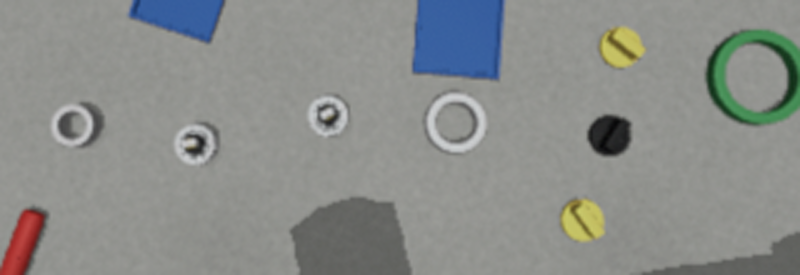

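The crop confirms the choices: small ring (73,125), bulbs (195,143) and (328,116), large ring (456,123), black cap (610,135) with its bar running diagonally. The measured radii (22, 20, 20, 31 mm) fit. The trays and cap bar need the invalid depth filtered out.

Run:
```python
from h import *
f=np.load('pics/top.npz');p,d=f['p'],f['d'];c=optics.camera_params('top')
W=cloud(d,c['mtx'],c['extrinsics']);W[d<=0]=np.nan;hsv=cv2.cvtColor(p,cv2.COLOR_RGB2HSV)
w=W[200:230,348:380].reshape(-1,3);w=w[w[:,2]>.028]
print('bar',len(w),cv2.minAreaRect((w[:,:2]*1000).astype(np.float32)))
q=w[:,:2]-w[:,:2].mean(0);print('axis deg',np.degrees(np.arctan2(*np.linalg.svd(q)[2][0][::-1])))
m=cv2.inRange(hsv,(105,100,40),(130,255,255))
R=cv2.cvtColor(p,cv2.COLOR_RGB2GRAY)
for k in cv2.findContours(m,0,2)[0]:
    if cv2.contourArea(k)>500:
        q=np.zeros_like(m);cv2.drawContours(q,[k],-1,1,-1);w=W[q>0];w=w[np.isfinite(w).all(1)&(w[:,2]<.02)]
        (x,y),s,a=cv2.minAreaRect((w[:,:2]*1000).astype(np.float32));print('tray',(x,y),s,a,np.percentile(w[:,2],[5,50,95]))
        B=cv2.boxPoints(((x,y),s,a));print(B.round(0).tolist())
        e=B[1]-B[0] if np.hypot(*(B[1]-B[0]))>np.hypot(*(B[2]-B[1])) else B[2]-B[1]
        e=-e/np.hypot(*e)*np.sign(e[0]);print('x-axis(toward robot)',e,np.degrees(np.arctan2(e[1],e[0])))
        for o in ((68,-12,-80) if max(s)>180 else(-34,34)): print(o,np.array([x,y])+o*e)
```

```text
bar 78 ((441.2605895996094, -293.0650939941406), (11.872032165527344, 36.24186325073242), 58.20241928100586)
axis deg 146.456041004886
tray (625.1553955078125, 152.2103271484375) (92.03936767578125, 139.8119354248047) 71.7186508178711 [0.00059797 0.00361525 0.01305787]
[[544.0, 130.0], [677.0, 87.0], [706.0, 174.0], [573.0, 218.0]]
x-axis(toward robot) [-0.9495276   0.31368354] 161.71864
-34 [657.43933487 141.54508686]
34 [592.87145615 162.87556744]
tray (622.6469116210938, -142.39508056640625) (90.65677642822266, 232.12799072265625) 84.65492248535156 [0.00036393 0.00364273 0.01272976]
[[503.0, -177.0], [734.0, -198.0], [742.0, -108.0], [511.0, -86.0]]
x-axis(toward robot) [-0.9956517  0.0931539] 174.65492
68 [ 554.94259644 -136.06061506]
-12 [ 634.59473228 -143.51292741]
-80 [ 702.29904938 -149.84739256]
```

Tray sizes come out at 140×92 and 232×91 mm, and the bar at 36×12 mm, so the measurements hold. The big pocket is the end near the robot (longest section in the picture).

```bash
cat >> h.py <<'E'
from scipy.spatial.transform import Rotation as Ro
def plan(x,y,z,yaw):
    "roll first (rad), then tool-frame shift (mm) to reach TCP x,y,z mm with tool-x heading yaw deg"
    o=ctrl.get_obs();R=Ro.from_rotvec(o['tool_rot'])
    X=R.as_matrix()[:,0];psi=np.degrees(np.arctan2(X[1],X[0]))
    r=np.radians((psi-yaw+90)%180-90)
    d=(R*Ro.from_rotvec([0,0,r])).inv().apply(np.array([x,y,z])-o['tool_pos']*1000)
    print(f"t{o['t']:.1f} pos",(o['tool_pos']*1000).round(1),f"yaw {psi:.1f} q6 {o['q'][5]:.2f} open {o['opening']*1000:.1f} grip {o['grip_force']:.0f} | roll {r:.3f} shift",d.round(1))
E
python3 -c "
from h import *;plan(455,-129,120,39.65)"
```

```text
t0.1 pos [ 211.7 -587.4  230.2] yaw 19.8 q6 -0.12 open 85.5 grip 0 | roll -0.346 shift [ 479.7 -197.6  110.9]
```

```bash
python3 -m handwheel '[{"roll":-0.115},{"roll":-0.115},{"roll":-0.116},{"tx":27,"ty":-11,"tz":6},{"tx":27,"ty":-11,"tz":6},{"tx":27,"ty":-11,"tz":6},{"tx":27,"ty":-11,"tz":6},{"tx":27,"ty":-11,"tz":6},{"tx":27,"ty":-11,"tz":6},{"tx":27,"ty":-11,"tz":6},{"tx":27,"ty":-11,"tz":6},{"tx":27,"ty":-11,"tz":6}]' 85; python3 -m handwheel '[{"tx":27,"ty":-11,"tz":6},{"tx":27,"ty":-11,"tz":6},{"tx":27,"ty":-11,"tz":6},{"tx":27,"ty":-11,"tz":6},{"tx":27,"ty":-11,"tz":6},{"tx":27,"ty":-11,"tz":6},{"tx":27,"ty":-11,"tz":6},{"tx":27,"ty":-11,"tz":6},{},{}]'; python3 -c "
from h import *;plan(455,-129,120,39.65)"
```

```text
t0.1 pos [ 211.7 -587.4  230.2] yaw 19.8 q6 -0.12 open 85.5 grip 0 | roll -0.346 shift [ 479.7 -197.6  110.9]$[0]: bad value
$[0]: bad value
```

```bash
python3 -m handwheel '[{"tx":0,"ty":0,"tz":0,"roll":-0.115}]' 85; python3 -m handwheel 2>&1 | head -20
```

```text
t: 0.18
tool_pos: [0.2117, -0.5876, 0.2304]
tool_rot: [-3.056, -0.72, 0.0]
contact_force: [-0.1, 0.1, -0.1]
opening: 0.0853
grip_force: 0.0
invalid input
```

```bash
python3 -m handwheel '[{"tx":0,"ty":0,"tz":0,"roll":-0.115},{"tx":0,"ty":0,"tz":0,"roll":-0.116},{"tx":27,"ty":-11,"tz":6,"roll":0},{"tx":27,"ty":-11,"tz":6,"roll":0},{"tx":27,"ty":-11,"tz":6,"roll":0},{"tx":27,"ty":-11,"tz":6,"roll":0},{"tx":27,"ty":-11,"tz":6,"roll":0},{"tx":27,"ty":-11,"tz":6,"roll":0},{"tx":27,"ty":-11,"tz":6,"roll":0},{"tx":27,"ty":-11,"tz":6,"roll":0},{"tx":27,"ty":-11,"tz":6,"roll":0}]' 85; python3 -m handwheel '[{"tx":27,"ty":-11,"tz":6,"roll":0},{"tx":27,"ty":-11,"tz":6,"roll":0},{"tx":27,"ty":-11,"tz":6,"roll":0},{"tx":27,"ty":-11,"tz":6,"roll":0},{"tx":27,"ty":-11,"tz":6,"roll":0},{"tx":27,"ty":-11,"tz":6,"roll":0},{"tx":27,"ty":-11,"tz":6,"roll":0},{"tx":27,"ty":-11,"tz":6,"roll":0},{"tx":0,"ty":0,"tz":0,"roll":0},{"tx":0,"ty":0,"tz":0,"roll":0}]'; python3 -c "
from h import *;plan(455,-129,5,39.65)"
```

```text
t: 1.1
tool_pos: [0.3361, -0.3552, 0.1765]
tool_rot: [-2.955, -1.064, 0.0]
contact_force: [0.4, 0.4, 0.7]
opening: 0.085
grip_force: 0.0
t: 1.93
tool_pos: [0.4458, -0.1498, 0.1284]
tool_rot: [-2.953, -1.069, 0.002]
contact_force: [0.2, -0.6, 0.8]
opening: 0.085
grip_force: 0.0
t1.9 pos [ 445.8 -149.8  128.4] yaw 39.8 q6 0.39 open 85.0 grip 0 | roll 0.003 shift [ 20.5 -10.  123.4]
```

```bash
cat >> h.py <<'E'
def wrist(name=None):
    o=ctrl.get_obs();p,d=optics.get_image('wrist');c=optics.camera_params('wrist')
    T=np.eye(4);T[:3,:3]=Ro.from_rotvec(o['tool_rot']).as_matrix();T[:3,3]=o['tool_pos']
    W=cloud(d,c['mtx'],T@c['tool_from_camera']);W[d<=0]=np.nan
    if name: cv2.imwrite(f'pics/{name}.png',p[:,:,::-1])
    return p,W
def circ(W,x,y,r,z0=.027,z1=.042):
    w=W.reshape(-1,3);w=w[(np.hypot(w[:,0]*1000-x,w[:,1]*1000-y)<r)&(w[:,2]>z0)&(w[:,2]<z1)]
    if len(w)<10: print('few',len(w));return
    print('circ',len(w),np.round(cv2.minEnclosingCircle((w[:,:2]*1000).astype(np.float32))[0],1),round(cv2.minEnclosingCircle((w[:,:2]*1000).astype(np.float32))[1],1),'z',np.median(w[:,2]).round(4))
E
python3 -c "
from h import *;p,W=wrist('w1');circ(W,455,-129,45)"
```

```text
circ 2608 [ 455.1 -128.2] 30.9 z 0.0353
```

View pics/w1.png

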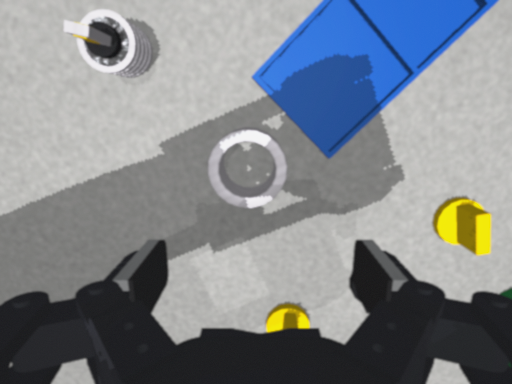

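The wrist view shows the large ring at (248,168) with the big pocket above right. Its centre agrees with the top view to 1 mm, so I go down.

```bash
python3 -m handwheel '[{"tx":10.5,"ty":-5,"tz":20,"roll":0},{"tx":10.5,"ty":-5,"tz":20,"roll":0},{"tx":0,"ty":0,"tz":25,"roll":0},{"tx":0,"ty":0,"tz":25,"roll":0},{"tx":0,"ty":0,"tz":20,"roll":0},{"tx":0,"ty":0,"tz":13,"roll":0},{"tx":0,"ty":0,"tz":0,"roll":0},{"tx":0,"ty":0,"tz":0,"roll":0},{"tx":0,"ty":0,"tz":0,"roll":0}]' 85; python3 -c "
from h import *;plan(455,-128.6,5,39.65)"
```

```text
t: 2.73
tool_pos: [0.4565, -0.1312, 0.0075]
tool_rot: [2.955, 1.063, 0.002]
contact_force: [0.2, -0.4, 0.0]
opening: 0.0852
grip_force: 0.0
t2.7 pos [ 456.5 -131.2    7.5] yaw 39.6 q6 0.44 open 85.2 grip 0 | roll -0.002 shift [ 0.5 -3.   2.5]
```

```bash
python3 -m handwheel '[{"tx":0.5,"ty":-2.5,"tz":2,"roll":0},{"tx":0,"ty":0,"tz":0,"roll":0},{"tx":0,"ty":0,"tz":0,"roll":0}]'; python3 -m handwheel '[{"tx":0,"ty":0,"tz":0,"roll":0},{"tx":0,"ty":0,"tz":0,"roll":0},{"tx":0,"ty":0,"tz":0,"roll":0},{"tx":0,"ty":0,"tz":0,"roll":0},{"tx":0,"ty":0,"tz":0,"roll":0},{"tx":0,"ty":0,"tz":0,"roll":0},{"tx":0,"ty":0,"tz":0,"roll":0},{"tx":0,"ty":0,"tz":0,"roll":0}]' 50 40;  python3 -c "
from h import *;plan(555,-136,60,39.65)"
```

```text
t: 2.98
tool_pos: [0.4551, -0.128, 0.0051]
tool_rot: [2.954, 1.065, 0.002]
contact_force: [-0.7, 0.6, -0.4]
opening: 0.0846
grip_force: 0.0
t: 3.65
tool_pos: [0.4552, -0.128, 0.0052]
tool_rot: [2.955, 1.065, 0.001]
contact_force: [-1.0, 0.7, 5.2]
opening: 0.06
grip_force: 44.1
t3.6 pos [ 455.2 -128.     5.2] yaw 39.7 q6 0.45 open 60.0 grip 44 | roll 0.000 shift [ 71.8  69.9 -54.8]
```

```bash
python3 -m handwheel '[{"tx":0,"ty":0,"tz":-15,"roll":0},{"tx":0,"ty":0,"tz":-20,"roll":0},{"tx":0,"ty":0,"tz":-20,"roll":0},{"tx":18,"ty":17.5,"tz":0,"roll":0},{"tx":18,"ty":17.5,"tz":0,"roll":0},{"tx":18,"ty":17.5,"tz":0,"roll":0},{"tx":18,"ty":17.5,"tz":0,"roll":0},{"tx":0,"ty":0,"tz":0,"roll":0},{"tx":0,"ty":0,"tz":0,"roll":0},{"tx":0,"ty":0,"tz":0,"roll":0}]'; python3 -c "
from h import *;p,W=wrist('w2');plan(555,-136,8,39.65)"
```

```text
t: 4.48
tool_pos: [0.5536, -0.1354, 0.0582]
tool_rot: [-2.954, -1.065, 0.003]
contact_force: [0.1, -0.0, -0.4]
opening: 0.0604
grip_force: 44.2
t4.5 pos [ 553.3 -135.4   58.3] yaw 39.6 q6 0.51 open 60.5 grip 44 | roll -0.000 shift [ 1.   1.6 50.3]
```

View pics/w2.png

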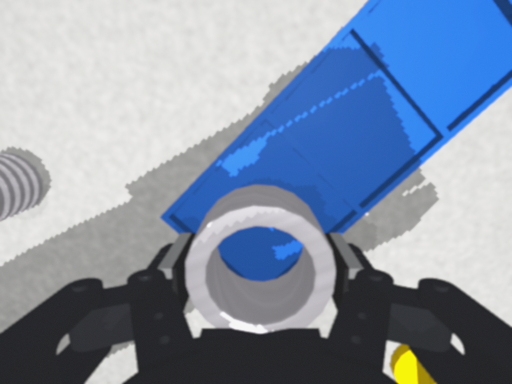

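Wrist picture: the ring is held square between the pads at (262,265), over the big pocket's corner area.

```bash
python3 -m handwheel '[{"tx":1,"ty":1.5,"tz":0,"roll":0},{"tx":0,"ty":0,"tz":20,"roll":0},{"tx":0,"ty":0,"tz":15,"roll":0},{"tx":0,"ty":0,"tz":9,"roll":0},{"tx":0,"ty":0,"tz":5,"roll":0},{"tx":0,"ty":0,"tz":0,"roll":0},{"tx":0,"ty":0,"tz":0,"roll":0},{"tx":0,"ty":0,"tz":0,"roll":0}]'
```

```text
t: 5.2
tool_pos: [0.5571, -0.1366, 0.0113]
tool_rot: [2.955, 1.065, 0.002]
contact_force: [0.1, -0.0, -0.9]
opening: 0.0605
grip_force: 44.2
```

```bash
python3 -m handwheel '[{"tx":0,"ty":0,"tz":1.5,"roll":0},{"tx":0,"ty":0,"tz":1,"roll":0},{"tx":0,"ty":0,"tz":0,"roll":0},{"tx":0,"ty":0,"tz":0,"roll":0}]'; python3 -m handwheel '[{"tx":0,"ty":0,"tz":0,"roll":0},{"tx":0,"ty":0,"tz":0,"roll":0},{"tx":0,"ty":0,"tz":0,"roll":0},{"tx":0,"ty":0,"tz":0,"roll":0},{"tx":0,"ty":0,"tz":-20,"roll":0},{"tx":0,"ty":0,"tz":-25,"roll":0},{"tx":0,"ty":0,"tz":-30,"roll":0},{"tx":0,"ty":0,"tz":-30,"roll":0},{"tx":0,"ty":0,"tz":0,"roll":0}]' 76;  python3 -c "
from h import *;p,W=wrist();circ(W,555,-136,45,.03,.045);plan(462,3,120,84.65);plan(462,3,120,39.65)"
```

```text
t: 5.53
tool_pos: [0.5568, -0.1364, 0.0082]
tool_rot: [2.955, 1.065, 0.001]
contact_force: [-0.4, 0.8, -0.6]
opening: 0.0605
grip_force: 44.3
t: 6.28
tool_pos: [0.5607, -0.1379, 0.1205]
tool_rot: [2.948, 1.063, 0.015]
contact_force: [0.4, 0.8, 1.3]
opening: 0.0764
grip_force: 0.0
circ 2734 [ 556.6 -135.8] 30.9 z 0.0382
t6.3 pos [ 559.3 -137.4  117.6] yaw 39.6 q6 0.51 open 76.2 grip 0 | roll -0.786 shift [ 130.7 -110.    -3.6]
t6.3 pos [ 559.3 -137.4  117.6] yaw 39.6 q6 0.51 open 76.2 grip 0 | roll -0.000 shift [  14.7 -170.2   -3.6]
```

```bash
python3 -m handwheel '[{"tx":0,"ty":0,"tz":0,"roll":0.112},{"tx":0,"ty":0,"tz":0,"roll":0.112},{"tx":0,"ty":0,"tz":0,"roll":0.112},{"tx":0,"ty":0,"tz":0,"roll":0.112},{"tx":0,"ty":0,"tz":0,"roll":0.112},{"tx":0,"ty":0,"tz":0,"roll":0.112},{"tx":0,"ty":0,"tz":0,"roll":0.112}]' 85;  python3 -c "
from h import *;plan(462,3,120,-5.35)"
```

```text
t: 6.92
tool_pos: [0.5555, -0.136, 0.1111]
tool_rot: [-3.137, 0.153, 0.004]
contact_force: [0.2, -0.5, -0.4]
opening: 0.0849
grip_force: 0.0
t6.9 pos [ 555.5 -136.   111.1] yaw -5.6 q6 1.30 open 84.9 grip 0 | roll -0.004 shift [-106.1 -129.7   -8.5]
```

```bash
python3 -m handwheel '[{"tx":-17.7,"ty":-21.6,"tz":-1.5,"roll":0},{"tx":-17.7,"ty":-21.6,"tz":-1.5,"roll":0},{"tx":-17.7,"ty":-21.6,"tz":-1.5,"roll":0},{"tx":-17.7,"ty":-21.6,"tz":-1.5,"roll":0},{"tx":-17.7,"ty":-21.6,"tz":-1.5,"roll":0},{"tx":-17.7,"ty":-21.6,"tz":-1.5,"roll":0},{"tx":0,"ty":0,"tz":0,"roll":0},{"tx":0,"ty":0,"tz":0,"roll":0},{"tx":0,"ty":0,"tz":0,"roll":0}]';  python3 -c "
from h import *;p,W=wrist();circ(W,462,3,45);plan(462,3,4.5,-5.35)"
```

```text
t: 7.67
tool_pos: [0.4625, 0.0023, 0.1212]
tool_rot: [3.138, -0.144, -0.001]
contact_force: [0.1, 0.7, 1.0]
opening: 0.0851
grip_force: 0.0
circ 1384 [462.7   4.4] 20.3 z 0.0355
t7.7 pos [462.8   2.  121.4] yaw -5.3 q6 1.51 open 85.0 grip 0 | roll 0.001 shift [ -0.8  -1.  116.9]
```

```bash
python3 -m handwheel '[{"tx":-0.5,"ty":-1.7,"tz":25,"roll":0},{"tx":0,"ty":0,"tz":30,"roll":0},{"tx":0,"ty":0,"tz":27,"roll":0},{"tx":0,"ty":0,"tz":20,"roll":0},{"tx":0,"ty":0,"tz":10,"roll":0},{"tx":0,"ty":0,"tz":4,"roll":0},{"tx":0,"ty":0,"tz":0,"roll":0},{"tx":0,"ty":0,"tz":0,"roll":0},{"tx":0,"ty":0,"tz":0,"roll":0},{"tx":0,"ty":0,"tz":0,"roll":0}]';python3 -m handwheel '[{"tx":0,"ty":0,"tz":0,"roll":0},{"tx":0,"ty":0,"tz":0,"roll":0},{"tx":0,"ty":0,"tz":0,"roll":0},{"tx":0,"ty":0,"tz":0,"roll":0},{"tx":0,"ty":0,"tz":0,"roll":0},{"tx":0,"ty":0,"tz":0,"roll":0},{"tx":0,"ty":0,"tz":0,"roll":0},{"tx":0,"ty":0,"tz":0,"roll":0},{"tx":0,"ty":0,"tz":0,"roll":0},{"tx":0,"ty":0,"tz":0,"roll":0},{"tx":0,"ty":0,"tz":0,"roll":0}]' 30 40;  python3 -c "
from h import *;plan(634.6,-143.5,90,-5.35)"
```

```text
t: 8.55
tool_pos: [0.4637, 0.004, 0.0074]
tool_rot: [3.138, -0.145, 0.005]
contact_force: [-0.6, 0.0, 0.4]
opening: 0.0846
grip_force: 0.0
t: 9.47
tool_pos: [0.4627, 0.0042, 0.0063]
tool_rot: [3.138, -0.145, 0.001]
contact_force: [-1.7, 0.3, 5.9]
opening: 0.0388
grip_force: 40.4
t9.5 pos [462.7   4.2   6.3] yaw -5.3 q6 1.51 open 38.8 grip 40 | roll 0.001 shift [185.  131.  -83.6]
```

```bash
python3 -m handwheel '[{"tx":0,"ty":0,"tz":-14,"roll":0},{"tx":0,"ty":0,"tz":-30,"roll":0},{"tx":0,"ty":0,"tz":-40,"roll":0},{"tx":23.1,"ty":16.4,"tz":0,"roll":0},{"tx":23.1,"ty":16.4,"tz":0,"roll":0},{"tx":23.1,"ty":16.4,"tz":0,"roll":0},{"tx":23.1,"ty":16.4,"tz":0,"roll":0},{"tx":23.1,"ty":16.4,"tz":0,"roll":0},{"tx":23.1,"ty":16.4,"tz":0,"roll":0},{"tx":23.1,"ty":16.4,"tz":0,"roll":0},{"tx":23.1,"ty":16.4,"tz":0,"roll":0}]';python3 -m handwheel '[{"tx":0,"ty":0,"tz":0,"roll":0},{"tx":0,"ty":0,"tz":0,"roll":0},{"tx":0,"ty":0,"tz":0,"roll":0}]';  python3 -c "
from h import *;p,W=wrist();plan(634.6,-143.5,9.3,-5.35)"
```

```text
t: 10.38
tool_pos: [0.6343, -0.1441, 0.0881]
tool_rot: [-3.137, 0.145, 0.004]
contact_force: [0.7, 1.0, -0.5]
opening: 0.0391
grip_force: 40.4
t: 10.63
tool_pos: [0.6331, -0.1429, 0.0884]
tool_rot: [-3.137, 0.145, 0.004]
contact_force: [-0.3, -0.3, -0.6]
opening: 0.0388
grip_force: 40.5
t10.7 pos [ 633.  -142.6   88.6] yaw -5.3 q6 1.33 open 39.2 grip 40 | roll 0.001 shift [ 1.9  0.8 79.3]
```

```bash
python3 -m handwheel '[{"tx":1.9,"ty":0.8,"tz":15,"roll":0},{"tx":0,"ty":0,"tz":25,"roll":0},{"tx":0,"ty":0,"tz":20,"roll":0},{"tx":0,"ty":0,"tz":10,"roll":0},{"tx":0,"ty":0,"tz":5,"roll":0},{"tx":0,"ty":0,"tz":2,"roll":0},{"tx":0,"ty":0,"tz":0,"roll":0},{"tx":0,"ty":0,"tz":0,"roll":0},{"tx":0,"ty":0,"tz":0,"roll":0},{"tx":0,"ty":0,"tz":0,"roll":0}]'
```

```text
t: 11.52
tool_pos: [0.637, -0.1447, 0.0142]
tool_rot: [3.138, -0.145, 0.004]
contact_force: [1.5, -0.0, -0.5]
opening: 0.039
grip_force: 40.5
```

```bash
python3 -m handwheel '[{"tx":-1.5,"ty":0,"tz":2,"roll":0},{"tx":0,"ty":0,"tz":1.5,"roll":0},{"tx":0,"ty":0,"tz":0,"roll":0},{"tx":0,"ty":0,"tz":0,"roll":0},{"tx":0,"ty":0,"tz":0,"roll":0}]'
```

```text
t: 11.93
tool_pos: [0.6345, -0.1443, 0.0093]
tool_rot: [3.138, -0.145, -0.0]
contact_force: [-0.3, -0.1, 0.0]
opening: 0.0392
grip_force: 40.6
```

```bash
python3 -m handwheel '[{"tx":0,"ty":0,"tz":0.3,"roll":0},{"tx":0,"ty":0,"tz":0,"roll":0},{"tx":0,"ty":0,"tz":0,"roll":0},{"tx":0,"ty":0,"tz":0,"roll":0},{"tx":0,"ty":0,"tz":0,"roll":0},{"tx":0,"ty":0,"tz":-15,"roll":0},{"tx":0,"ty":0,"tz":-25,"roll":0},{"tx":0,"ty":0,"tz":-35,"roll":0},{"tx":0,"ty":0,"tz":-30,"roll":0},{"tx":0,"ty":0,"tz":0,"roll":0},{"tx":0,"ty":0,"tz":0,"roll":0}]' 58;  python3 -c "
from h import *;p,W=wrist();circ(W,635,-144,35,.03,.045);plan(441.5,-292.8,110,-32.5)"
```

```text
t: 12.85
tool_pos: [0.6368, -0.145, 0.1188]
tool_rot: [3.136, -0.145, 0.011]
contact_force: [0.1, -0.6, -1.8]
opening: 0.058
grip_force: 0.0
circ 1414 [ 634.8 -144.1] 20.3 z 0.0385
t12.9 pos [ 635.3 -144.5  116.1] yaw -5.3 q6 1.33 open 57.5 grip 0 | roll 0.475 shift [-83.8 229.2   5.7]
```

```bash
python3 -m handwheel '[{"tx":0,"ty":0,"tz":0,"roll":0.119},{"tx":0,"ty":0,"tz":0,"roll":0.119},{"tx":0,"ty":0,"tz":0,"roll":0.119},{"tx":0,"ty":0,"tz":0,"roll":0.118},{"tx":-9.3,"ty":25.5,"tz":0,"roll":0},{"tx":-9.3,"ty":25.5,"tz":0,"roll":0},{"tx":-9.3,"ty":25.5,"tz":0,"roll":0},{"tx":-9.3,"ty":25.5,"tz":0,"roll":0},{"tx":-9.3,"ty":25.5,"tz":0,"roll":0},{"tx":-9.3,"ty":25.5,"tz":0,"roll":0},{"tx":-9.3,"ty":25.5,"tz":0,"roll":0},{"tx":-9.3,"ty":25.5,"tz":0,"roll":0}]';python3 -m handwheel '[{"tx":-9.3,"ty":25.5,"tz":0,"roll":0},{"tx":0,"ty":0,"tz":0,"roll":0},{"tx":0,"ty":0,"tz":0,"roll":0},{"tx":0,"ty":0,"tz":0,"roll":0}]' 45;  python3 -c "
from h import *;p,W=wrist('w3')
w=W.reshape(-1,3);w=w[(np.hypot(w[:,0]*1000-441.5,w[:,1]*1000+292.8)<30)&(w[:,2]>.028)&(w[:,2]<.045)]
print(len(w),np.median(w[:,2]),cv2.minAreaRect((w[:,:2]*1000).astype(np.float32)));plan(441.5,-292.8,13.5,-32.5)"
```

```text
t: 13.9
tool_pos: [0.46, -0.2761, 0.1122]
tool_rot: [-3.015, 0.878, 0.005]
contact_force: [0.1, -0.3, 0.2]
opening: 0.058
grip_force: 0.0
t: 14.23
tool_pos: [0.4403, -0.2922, 0.113]
tool_rot: [-3.015, 0.879, 0.002]
contact_force: [-0.9, -0.2, 0.0]
opening: 0.0452
grip_force: 0.0
801 0.037395397283046555 ((441.982177734375, -293.2221984863281), (11.804195404052734, 35.89432144165039), 57.153648376464844)
t14.3 pos [ 440.8 -292.1  113.3] yaw -32.5 q6 1.41 open 45.2 grip 0 | roll 0.001 shift [ 1.1  0.3 99.8]
```

View pics/w3.png

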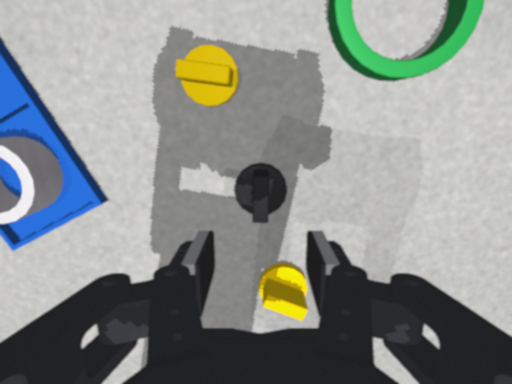

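The black cap sits at (261,192) with its bar in line with the tool's x, between the open fingers; the yellow caps at (208,75) and (286,290) stay clear.

```bash
python3 -m handwheel '[{"tx":1.5,"ty":0.8,"tz":25,"roll":0.006},{"tx":0,"ty":0,"tz":30,"roll":0},{"tx":0,"ty":0,"tz":22,"roll":0},{"tx":0,"ty":0,"tz":14,"roll":0},{"tx":0,"ty":0,"tz":6,"roll":0},{"tx":0,"ty":0,"tz":1,"roll":0},{"tx":0,"ty":0,"tz":0,"roll":0},{"tx":0,"ty":0,"tz":0,"roll":0},{"tx":0,"ty":0,"tz":0,"roll":0},{"tx":0,"ty":0,"tz":0,"roll":0}]';python3 -c "
from h import *;plan(442,-293.2,13.5,-32.8)"
```

```text
t: 15.12
tool_pos: [0.4423, -0.295, 0.0174]
tool_rot: [3.012, -0.888, 0.004]
contact_force: [0.1, 0.1, -0.4]
opening: 0.0448
grip_force: 0.0
t15.1 pos [ 442.3 -295.    17.4] yaw -32.8 q6 1.42 open 44.8 grip 0 | roll -0.001 shift [-1.2 -1.3  3.8]
```

```bash
python3 -m handwheel '[{"tx":-0.5,"ty":-0.6,"tz":1.5,"roll":0},{"tx":0,"ty":0,"tz":0,"roll":0},{"tx":0,"ty":0,"tz":0,"roll":0},{"tx":0,"ty":0,"tz":0,"roll":0}]';python3 -m handwheel '[{"tx":0,"ty":0,"tz":0,"roll":0},{"tx":0,"ty":0,"tz":0,"roll":0},{"tx":0,"ty":0,"tz":0,"roll":0},{"tx":0,"ty":0,"tz":0,"roll":0},{"tx":0,"ty":0,"tz":0,"roll":0},{"tx":0,"ty":0,"tz":0,"roll":0},{"tx":0,"ty":0,"tz":0,"roll":0},{"tx":0,"ty":0,"tz":0,"roll":0},{"tx":0,"ty":0,"tz":0,"roll":0}]' 4 40;python3 -c "
from h import *;plan(702.3,-149.8,100,-32.8)"
```

```text
t: 15.45
tool_pos: [0.4413, -0.2936, 0.0146]
tool_rot: [3.013, -0.888, 0.0]
contact_force: [-0.5, -0.6, 0.1]
opening: 0.0452
grip_force: 0.0
t: 16.2
tool_pos: [0.4414, -0.2937, 0.0146]
tool_rot: [3.013, -0.888, 0.0]
contact_force: [0.7, -0.7, 1.2]
opening: 0.0113
grip_force: 39.9
t16.2 pos [ 441.4 -293.7   14.6] yaw -32.8 q6 1.42 open 11.3 grip 40 | roll -0.001 shift [ 141.4 -262.2  -85.4]
```

```bash
python3 -m handwheel '[{"tx":0,"ty":0,"tz":-15,"roll":0},{"tx":0,"ty":0,"tz":-30,"roll":0},{"tx":0,"ty":0,"tz":-40,"roll":0},{"tx":12.9,"ty":-23.8,"tz":0,"roll":0},{"tx":12.9,"ty":-23.8,"tz":0,"roll":0},{"tx":12.9,"ty":-23.8,"tz":0,"roll":0},{"tx":12.9,"ty":-23.8,"tz":0,"roll":0},{"tx":12.9,"ty":-23.8,"tz":0,"roll":0},{"tx":12.9,"ty":-23.8,"tz":0,"roll":0},{"tx":12.9,"ty":-23.8,"tz":0,"roll":0},{"tx":12.9,"ty":-23.8,"tz":0,"roll":0}]';python3 -m handwheel '[{"tx":12.9,"ty":-23.8,"tz":0,"roll":0},{"tx":12.9,"ty":-23.8,"tz":0,"roll":0},{"tx":12.9,"ty":-23.8,"tz":0,"roll":0},{"tx":0,"ty":0,"tz":0,"roll":0},{"tx":0,"ty":0,"tz":0,"roll":0},{"tx":0,"ty":0,"tz":0,"roll":0}]';  python3 -c "
from h import *;plan(702.3,-149.8,17.8,-32.8)"
```

```text
t: 17.12
tool_pos: [0.632, -0.1885, 0.0988]
tool_rot: [-3.013, 0.888, 0.002]
contact_force: [0.4, -1.3, -0.4]
opening: 0.0116
grip_force: 39.7
t: 17.62
tool_pos: [0.7018, -0.1506, 0.0987]
tool_rot: [3.013, -0.888, -0.003]
contact_force: [-0.1, -0.5, -1.9]
opening: 0.0111
grip_force: 39.7
t17.6 pos [ 701.8 -150.6   98.7] yaw -32.8 q6 1.83 open 11.1 grip 40 | roll -0.001 shift [ 0.2 -1.  80.9]
```

```bash
python3 -m handwheel '[{"tx":0,"ty":-1,"tz":15,"roll":0},{"tx":0,"ty":0,"tz":25,"roll":0},{"tx":0,"ty":0,"tz":20,"roll":0},{"tx":0,"ty":0,"tz":10,"roll":0},{"tx":0,"ty":0,"tz":6,"roll":0},{"tx":0,"ty":0,"tz":2,"roll":0},{"tx":0,"ty":0,"tz":0,"roll":0},{"tx":0,"ty":0,"tz":0,"roll":0},{"tx":0,"ty":0,"tz":0,"roll":0},{"tx":0,"ty":0,"tz":0,"roll":0},{"tx":0,"ty":0,"tz":0,"roll":0},{"tx":0,"ty":0,"tz":0,"roll":0}]'
```

```text
t: 18.62
tool_pos: [0.7035, -0.1497, 0.0222]
tool_rot: [3.013, -0.888, 0.001]
contact_force: [0.3, -0.5, 0.2]
opening: 0.0114
grip_force: 39.7
```

```bash
python3 -m handwheel '[{"tx":-1,"ty":0,"tz":2,"roll":0},{"tx":0,"ty":0,"tz":1.5,"roll":0},{"tx":0,"ty":0,"tz":0.5,"roll":0},{"tx":0,"ty":0,"tz":0,"roll":0},{"tx":0,"ty":0,"tz":0,"roll":0},{"tx":0,"ty":0,"tz":0,"roll":0}]'
```

```text
t: 19.12
tool_pos: [0.7023, -0.1491, 0.0176]
tool_rot: [-3.013, 0.888, 0.0]
contact_force: [-0.2, 1.0, 1.8]
opening: 0.0111
grip_force: 40.0
```

```bash
python3 -m handwheel '[{"tx":0,"ty":0,"tz":0,"roll":0},{"tx":0,"ty":0,"tz":0,"roll":0},{"tx":0,"ty":0,"tz":0,"roll":0},{"tx":0,"ty":0,"tz":0,"roll":0},{"tx":0,"ty":0,"tz":-15,"roll":0},{"tx":0,"ty":0,"tz":-25,"roll":0},{"tx":0,"ty":0,"tz":-35,"roll":0},{"tx":0,"ty":0,"tz":-25,"roll":0},{"tx":0,"ty":0,"tz":0,"roll":-0.085},{"tx":0,"ty":0,"tz":0,"roll":-0.085},{"tx":0,"ty":0,"tz":0,"roll":-0.085},{"tx":0,"ty":0,"tz":0,"roll":0}]' 34;  python3 -c "
from h import *;p,W=wrist('w4')
w=W.reshape(-1,3);w=w[(np.hypot(w[:,0]*1000-702,w[:,1]*1000+149.8)<30)&(w[:,2]>.03)&(w[:,2]<.05)]
print(len(w),np.median(w[:,2]),cv2.minAreaRect((w[:,:2]*1000).astype(np.float32)));plan(454.4,266.7,115,-18.28)"
```

```text
t: 20.12
tool_pos: [0.7026, -0.1493, 0.1192]
tool_rot: [3.102, -0.496, 0.003]
contact_force: [-0.8, 0.5, -0.9]
opening: 0.0343
grip_force: 0.0
799 0.040378777394705495 ((702.653564453125, -148.91677856445312), (12.0125732421875, 36.116363525390625), 57.265201568603516)
t20.2 pos [ 702.5 -149.2  118.7] yaw -18.3 q6 1.58 open 34.1 grip 0 | roll -0.001 shift [-366.1 -317.1    3.3]
```

View pics/w4.png

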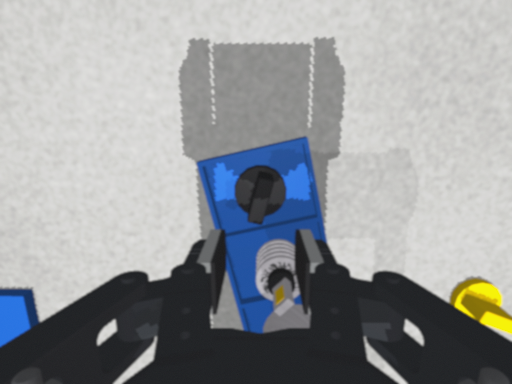

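The cap stands at (260,192) in the far pocket, with the bulb at (278,270) in the middle one. Next comes the small ring.

```bash
python3 -m handwheel '[{"tx":-26.15,"ty":-22.65,"tz":0,"roll":0},{"tx":-26.15,"ty":-22.65,"tz":0,"roll":0},{"tx":-26.15,"ty":-22.65,"tz":0,"roll":0},{"tx":-26.15,"ty":-22.65,"tz":0,"roll":0},{"tx":-26.15,"ty":-22.65,"tz":0,"roll":0},{"tx":-26.15,"ty":-22.65,"tz":0,"roll":0},{"tx":-26.15,"ty":-22.65,"tz":0,"roll":0},{"tx":-26.15,"ty":-22.65,"tz":0,"roll":0},{"tx":-26.15,"ty":-22.65,"tz":0,"roll":0},{"tx":-26.15,"ty":-22.65,"tz":0,"roll":0},{"tx":-26.15,"ty":-22.65,"tz":0,"roll":0},{"tx":-26.15,"ty":-22.65,"tz":0,"roll":0}]' 85;python3 -m handwheel '[{"tx":-26.15,"ty":-22.65,"tz":0,"roll":0},{"tx":-26.15,"ty":-22.65,"tz":0,"roll":0},{"tx":0,"ty":0,"tz":0,"roll":0},{"tx":0,"ty":0,"tz":0,"roll":0},{"tx":0,"ty":0,"tz":0,"roll":0},{"tx":0,"ty":0,"tz":0,"roll":0}]';  python3 -c "
from h import *;p,W=wrist();circ(W,454.5,266.7,40);plan(454.5,266.7,4.5,-18.28)"
```

```text
t: 21.17
tool_pos: [0.4883, 0.2085, 0.1181]
tool_rot: [-3.101, 0.502, -0.001]
contact_force: [0.8, 1.1, 0.3]
opening: 0.0852
grip_force: 0.0
t: 21.67
tool_pos: [0.4544, 0.2658, 0.1177]
tool_rot: [3.101, -0.501, 0.001]
contact_force: [-0.2, -0.2, 1.1]
opening: 0.0849
grip_force: 0.0
circ 1513 [454.7 268.4] 21.8 z 0.0352
t21.7 pos [454.5 265.6 117.7] yaw -18.4 q6 2.28 open 84.9 grip 0 | roll -0.001 shift [ -0.4  -1.  113.2]
```

```bash
python3 -m handwheel '[{"tx":-0.5,"ty":-1.9,"tz":25,"roll":0},{"tx":0,"ty":0,"tz":30,"roll":0},{"tx":0,"ty":0,"tz":27,"roll":0},{"tx":0,"ty":0,"tz":18,"roll":0},{"tx":0,"ty":0,"tz":9,"roll":0},{"tx":0,"ty":0,"tz":4,"roll":0},{"tx":0,"ty":0,"tz":0,"roll":0},{"tx":0,"ty":0,"tz":0,"roll":0},{"tx":0,"ty":0,"tz":0,"roll":0},{"tx":0,"ty":0,"tz":0,"roll":0}]';python3 -m handwheel '[{"tx":0,"ty":0,"tz":0,"roll":0},{"tx":0,"ty":0,"tz":0,"roll":0},{"tx":0,"ty":0,"tz":0,"roll":0},{"tx":0,"ty":0,"tz":0,"roll":0},{"tx":0,"ty":0,"tz":0,"roll":0},{"tx":0,"ty":0,"tz":0,"roll":0},{"tx":0,"ty":0,"tz":0,"roll":0},{"tx":0,"ty":0,"tz":0,"roll":0},{"tx":0,"ty":0,"tz":0,"roll":0},{"tx":0,"ty":0,"tz":0,"roll":0},{"tx":0,"ty":0,"tz":0,"roll":0}]' 32 40;  python3 -c "
from h import *;plan(657.4,141.5,80,-18.28)"
```

```text
t: 22.55
tool_pos: [0.4551, 0.269, 0.0061]
tool_rot: [-3.1, 0.498, -0.004]
contact_force: [0.9, 0.2, 0.0]
opening: 0.0851
grip_force: 0.0
t: 23.47
tool_pos: [0.4543, 0.2687, 0.005]
tool_rot: [-3.101, 0.498, -0.001]
contact_force: [0.0, 0.3, 5.7]
opening: 0.0424
grip_force: 41.1
t23.5 pos [454.3 268.7   5. ] yaw -18.2 q6 2.28 open 42.4 grip 41 | roll 0.001 shift [232.8  57.1 -74.9]
```

Held at TCP z 5.0, so placed it should be at z 8.0.

```bash
python3 -m handwheel '[{"tx":0,"ty":0,"tz":-15,"roll":0},{"tx":0,"ty":0,"tz":-30,"roll":0},{"tx":0,"ty":0,"tz":-30,"roll":0},{"tx":29.1,"ty":7.1,"tz":0,"roll":0},{"tx":29.1,"ty":7.1,"tz":0,"roll":0},{"tx":29.1,"ty":7.1,"tz":0,"roll":0},{"tx":29.1,"ty":7.1,"tz":0,"roll":0},{"tx":29.1,"ty":7.1,"tz":0,"roll":0},{"tx":29.1,"ty":7.1,"tz":0,"roll":0},{"tx":29.1,"ty":7.1,"tz":0,"roll":0},{"tx":29.1,"ty":7.1,"tz":0,"roll":0}]';python3 -m handwheel '[{"tx":0,"ty":0,"tz":0,"roll":0},{"tx":0,"ty":0,"tz":0,"roll":0},{"tx":0,"ty":0,"tz":0,"roll":0},{"tx":0,"ty":0,"tz":0,"roll":0}]';  python3 -c "
from h import *;plan(657.4,141.5,8,-18.28)"
```

```text
t: 24.38
tool_pos: [0.6574, 0.1406, 0.0779]
tool_rot: [3.101, -0.498, -0.004]
contact_force: [-0.3, 0.5, 0.5]
opening: 0.0423
grip_force: 40.8
t: 24.72
tool_pos: [0.6558, 0.1424, 0.0785]
tool_rot: [3.102, -0.496, -0.003]
contact_force: [1.6, 0.5, -0.5]
opening: 0.0422
grip_force: 40.8
t24.7 pos [655.8 142.4  78.5] yaw -18.2 q6 1.99 open 42.2 grip 41 | roll 0.002 shift [ 1.9  0.3 70.5]
```

```bash
python3 -m handwheel '[{"tx":1,"ty":0.3,"tz":15,"roll":0},{"tx":0,"ty":0,"tz":22,"roll":0},{"tx":0,"ty":0,"tz":17,"roll":0},{"tx":0,"ty":0,"tz":8,"roll":0},{"tx":0,"ty":0,"tz":4,"roll":0},{"tx":0,"ty":0,"tz":2,"roll":0},{"tx":0,"ty":0,"tz":0,"roll":0},{"tx":0,"ty":0,"tz":0,"roll":0},{"tx":0,"ty":0,"tz":0,"roll":0},{"tx":0,"ty":0,"tz":0,"roll":0},{"tx":0,"ty":0,"tz":0,"roll":0},{"tx":0,"ty":0,"tz":0,"roll":0}]'
```

```text
t: 25.72
tool_pos: [0.6584, 0.1411, 0.0121]
tool_rot: [-3.102, 0.498, -0.001]
contact_force: [0.3, 0.5, 0.5]
opening: 0.0427
grip_force: 40.8
```

```bash
python3 -m handwheel '[{"tx":-0.5,"ty":0,"tz":2,"roll":0},{"tx":0,"ty":0,"tz":1.3,"roll":0},{"tx":0,"ty":0,"tz":0.3,"roll":0},{"tx":0,"ty":0,"tz":0,"roll":0},{"tx":0,"ty":0,"tz":0,"roll":0},{"tx":0,"ty":0,"tz":0,"roll":0}]'
```

```text
t: 26.22
tool_pos: [0.6577, 0.1413, 0.0081]
tool_rot: [-3.102, 0.498, -0.0]
contact_force: [-0.6, 0.3, 1.9]
opening: 0.0425
grip_force: 41.0
```

```bash
python3 -m handwheel '[{"tx":0,"ty":0,"tz":0,"roll":0},{"tx":0,"ty":0,"tz":0,"roll":0},{"tx":0,"ty":0,"tz":0,"roll":0},{"tx":0,"ty":0,"tz":0,"roll":0},{"tx":0,"ty":0,"tz":0,"roll":0},{"tx":0,"ty":0,"tz":-15,"roll":0},{"tx":0,"ty":0,"tz":-25,"roll":0},{"tx":0,"ty":0,"tz":-35,"roll":0},{"tx":0,"ty":0,"tz":-33,"roll":0},{"tx":0,"ty":0,"tz":0,"roll":0},{"tx":0,"ty":0,"tz":0,"roll":0},{"tx":0,"ty":0,"tz":0,"roll":0}]' 60;  python3 -c "
from h import *;p,W=wrist();circ(W,657.5,141.5,35,.03,.045);plan(433.7,139.8,118,-18.28)"
```

```text
t: 27.22
tool_pos: [0.6576, 0.1413, 0.1167]
tool_rot: [-3.102, 0.498, -0.001]
contact_force: [0.2, -0.4, -1.2]
opening: 0.0599
grip_force: 0.0
circ 1566 [658.5 141.4] 21.8 z 0.0382
t27.3 pos [656.8 141.2 115.1] yaw -18.2 q6 1.99 open 60.1 grip 0 | roll 0.001 shift [-211.4   71.3   -2.5]
```

Small ring is in, flat at 38.2 mm. Last bulb next.

```bash
python3 -m handwheel '[{"tx":-26.4,"ty":8.9,"tz":-0.5,"roll":0},{"tx":-26.4,"ty":8.9,"tz":-0.5,"roll":0},{"tx":-26.4,"ty":8.9,"tz":-0.5,"roll":0},{"tx":-26.4,"ty":8.9,"tz":-0.5,"roll":0},{"tx":-26.4,"ty":8.9,"tz":-0.5,"roll":0},{"tx":-26.4,"ty":8.9,"tz":0,"roll":0},{"tx":-26.4,"ty":8.9,"tz":0,"roll":0},{"tx":-26.4,"ty":8.9,"tz":0,"roll":0},{"tx":0,"ty":0,"tz":0,"roll":0},{"tx":0,"ty":0,"tz":0,"roll":0},{"tx":0,"ty":0,"tz":0,"roll":0},{"tx":0,"ty":0,"tz":0,"roll":0}]' 85;  python3 -c "
from h import *;p,W=wrist();circ(W,433.7,139.8,40);plan(433.7,139.8,5.5,-18.28)"
```

```text
t: 28.27
tool_pos: [0.4355, 0.1397, 0.1183]
tool_rot: [3.102, -0.498, -0.0]
contact_force: [-0.3, 0.4, -0.1]
opening: 0.085
grip_force: 0.0
circ 1379 [434.  141.4] 20.1 z 0.0355
t28.3 pos [435.6 139.7 118.4] yaw -18.2 q6 2.04 open 85.2 grip 0 | roll 0.001 shift [ -1.8   0.5 112.9]
```

```bash
python3 -m handwheel '[{"tx":-1.8,"ty":-0.3,"tz":25,"roll":0},{"tx":0,"ty":0,"tz":30,"roll":0},{"tx":0,"ty":0,"tz":27,"roll":0},{"tx":0,"ty":0,"tz":18,"roll":0},{"tx":0,"ty":0,"tz":9,"roll":0},{"tx":0,"ty":0,"tz":3,"roll":0},{"tx":0,"ty":0,"tz":0,"roll":0},{"tx":0,"ty":0,"tz":0,"roll":0},{"tx":0,"ty":0,"tz":0,"roll":0},{"tx":0,"ty":0,"tz":0,"roll":0}]';python3 -m handwheel '[{"tx":0,"ty":0,"tz":0,"roll":0},{"tx":0,"ty":0,"tz":0,"roll":0},{"tx":0,"ty":0,"tz":0,"roll":0},{"tx":0,"ty":0,"tz":0,"roll":0},{"tx":0,"ty":0,"tz":0,"roll":0},{"tx":0,"ty":0,"tz":0,"roll":0},{"tx":0,"ty":0,"tz":0,"roll":0},{"tx":0,"ty":0,"tz":0,"roll":0},{"tx":0,"ty":0,"tz":0,"roll":0},{"tx":0,"ty":0,"tz":0,"roll":0},{"tx":0,"ty":0,"tz":0,"roll":0}]' 30 40;  python3 -c "
from h import *;plan(592.5,163,80,-18.28)"
```

```text
t: 29.15
tool_pos: [0.4344, 0.1408, 0.0079]
tool_rot: [-3.101, 0.498, -0.004]
contact_force: [0.3, 0.8, -0.7]
opening: 0.0846
grip_force: 0.0
t: 30.07
tool_pos: [0.4335, 0.1407, 0.0068]
tool_rot: [-3.102, 0.498, -0.001]
contact_force: [-0.4, 0.6, 5.6]
opening: 0.0392
grip_force: 40.4
t30.1 pos [433.5 140.7   6.8] yaw -18.2 q6 2.04 open 39.2 grip 40 | roll 0.001 shift [144.  -71.1 -73.1]
```

```bash
python3 -m handwheel '[{"tx":0,"ty":0,"tz":-15,"roll":0},{"tx":0,"ty":0,"tz":-30,"roll":0},{"tx":0,"ty":0,"tz":-28,"roll":0},{"tx":24,"ty":-11.8,"tz":0,"roll":0},{"tx":24,"ty":-11.8,"tz":0,"roll":0},{"tx":24,"ty":-11.8,"tz":0,"roll":0},{"tx":24,"ty":-11.8,"tz":0,"roll":0},{"tx":24,"ty":-11.8,"tz":0,"roll":0},{"tx":24,"ty":-11.8,"tz":0,"roll":0},{"tx":0,"ty":0,"tz":0,"roll":0},{"tx":0,"ty":0,"tz":0,"roll":0},{"tx":0,"ty":0,"tz":0,"roll":0}]';python3 -c "
from h import *;plan(592.5,163,9.8,-18.28)"
```

```text
t: 31.07
tool_pos: [0.5906, 0.1626, 0.078]
tool_rot: [3.101, -0.498, -0.004]
contact_force: [-0.6, -0.5, -1.7]
opening: 0.0386
grip_force: 40.5
t31.1 pos [590.6 162.6  78. ] yaw -18.2 q6 2.04 open 38.6 grip 41 | roll 0.001 shift [ 1.8 -1.1 68.2]
```

```bash
python3 -m handwheel '[{"tx":0.8,"ty":-0.8,"tz":15,"roll":0},{"tx":0,"ty":0,"tz":22,"roll":0},{"tx":0,"ty":0,"tz":16,"roll":0},{"tx":0,"ty":0,"tz":7,"roll":0},{"tx":0,"ty":0,"tz":4,"roll":0},{"tx":0,"ty":0,"tz":2,"roll":0},{"tx":0,"ty":0,"tz":0,"roll":0},{"tx":0,"ty":0,"tz":0,"roll":0},{"tx":0,"ty":0,"tz":0,"roll":0},{"tx":0,"ty":0,"tz":0,"roll":0},{"tx":0,"ty":0,"tz":0,"roll":0},{"tx":0,"ty":0,"tz":0,"roll":0}]'
```

```text
t: 32.07
tool_pos: [0.5933, 0.1633, 0.0138]
tool_rot: [-3.102, 0.498, -0.001]
contact_force: [-0.4, -1.1, -0.3]
opening: 0.0388
grip_force: 40.5
```

```bash
python3 -m handwheel '[{"tx":-0.3,"ty":0,"tz":2,"roll":0},{"tx":0,"ty":0,"tz":1.3,"roll":0},{"tx":0,"ty":0,"tz":0.3,"roll":0},{"tx":0,"ty":0,"tz":0,"roll":0},{"tx":0,"ty":0,"tz":0,"roll":0},{"tx":0,"ty":0,"tz":0,"roll":0}]'
```

```text
t: 32.57
tool_pos: [0.5928, 0.1634, 0.0099]
tool_rot: [-3.102, 0.498, 0.0]
contact_force: [-0.6, -0.7, 1.4]
opening: 0.0389
grip_force: 40.8
```

```bash
python3 -m handwheel '[{"tx":0,"ty":0,"tz":0,"roll":0},{"tx":0,"ty":0,"tz":0,"roll":0},{"tx":0,"ty":0,"tz":0,"roll":0},{"tx":0,"ty":0,"tz":0,"roll":0},{"tx":0,"ty":0,"tz":0,"roll":0},{"tx":0,"ty":0,"tz":-15,"roll":0},{"tx":0,"ty":0,"tz":-25,"roll":0},{"tx":0,"ty":0,"tz":-35,"roll":0},{"tx":0,"ty":0,"tz":-35,"roll":0},{"tx":0,"ty":0,"tz":-30,"roll":0},{"tx":0,"ty":0,"tz":0,"roll":0}]' 58; python3 -m handwheel '[{"tx":-28,"ty":0,"tz":-10,"roll":0},{"tx":-28,"ty":0,"tz":-10,"roll":0},{"tx":-28,"ty":0,"tz":-10,"roll":0},{"tx":-28,"ty":0,"tz":-10,"roll":0},{"tx":-28,"ty":0,"tz":-10,"roll":0},{"tx":0,"ty":0,"tz":0,"roll":0},{"tx":0,"ty":0,"tz":0,"roll":0},{"tx":0,"ty":0,"tz":0,"roll":0}]'; python3 -c "
from h import *;p,W=wrist();circ(W,593,163,30,.03,.045);circ(W,658,141.5,30,.03,.045)
p,d=optics.get_image('top');cv2.imwrite('pics/top9.png',cv2.resize(p[90:260,90:450,::-1],(792,374),interpolation=2))
p,d=optics.get_image('scene');cv2.imwrite('pics/sc9.png',cv2.resize(p[130:300,90:420,::-1],(792,408),interpolation=2))"
```

```text
t: 33.48
tool_pos: [0.5973, 0.1641, 0.1587]
tool_rot: [-3.098, 0.497, -0.021]
contact_force: [0.9, 1.2, 1.5]
opening: 0.0582
grip_force: 0.0
t: 34.15
tool_pos: [0.46, 0.2071, 0.1995]
tool_rot: [3.102, -0.498, 0.0]
contact_force: [-0.3, 1.0, -0.5]
opening: 0.058
grip_force: 0.0
circ 1191 [593.  163.6] 20.2 z 0.0384
few 0
```

View pics/sc9.png

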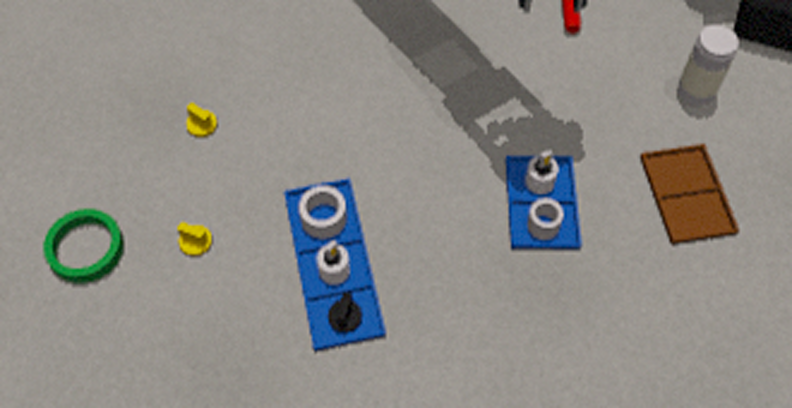

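View pics/top9.png

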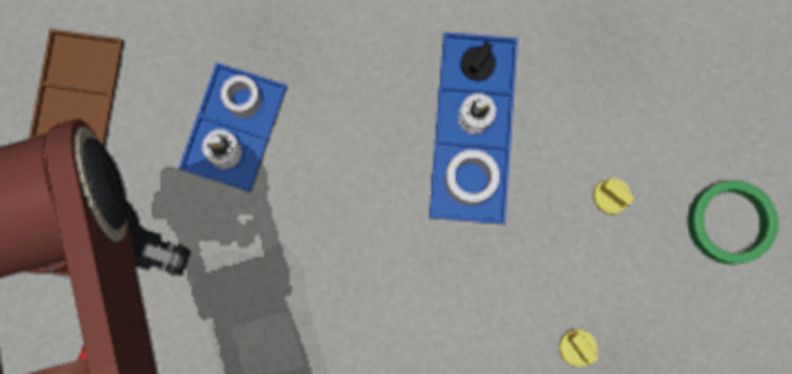

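All five parts stand in their pockets. In the top view the cap is at (477,62), the bulbs at (477,112) and (221,150), the large ring at (472,177) and the small ring at (240,96). The tape and can have not moved, and the arm is clear.

```bash
python3 -c "
from station import ctrl;print(ctrl.finish_job())"
```

```text
the job is handed in; nothing more can be done
None
```

Both kits are made up and the job is handed in at about 34 s of the 128 s: all five parts stand upright in their pockets, and the tape, can and look-alikes were left alone.

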